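Index the swivel board holder to its set mark and lock it

ROBOT

A 7-joint arm with a two-finger parallel gripper is mounted at the origin on a cart in front of the work surface, level with it; the furniture and walls round the work are solid. World frame = base frame: x ahead of the robot, y to its left, z up, the work surface at z = 0. Lengths are in m, angles in rad, forces in N, time in s.
With the tool pointing down it reaches from about 0.35 to 0.9 m from the base axis. Payload 19.9 kg.
Tool frame: the origin (TCP) lies midway between the tips of the shut fingers; the grasp point (between the pads) lies 19 mm behind it; z points along the fingers, y is the line along which they close (so a half turn about z gives the same grasp; the last joint's range is limited). The gripper opens to 85 mm and grips with 20 to 120 N. Pads are 22 mm wide; open, the fingers measure 114 mm over their backs; the gripper's body (76 mm by 85 mm) begins 54 mm behind the grasp point. The pads swing forward as they close: fully open they stand 13 mm farther back than shut.
Start: joints at [-1.222, 0.417, -0.01, 1.614, 0.005, 1.111, -0.053], TCP at [0.238, 0.578, 0.231] pointing down, gripper open.
Joint ranges: [-2.81, 2.81], [-0.39, 2.02], [-1.27, 1.25], [0.06, 2.57], [-1.19, 4.33], [0.19, 2], [-2.82, 2.82]. Speed limits (rad/s): [1.89, 1.89, 2.39, 2.39, 3.01, 3.01, 3.01].

INTERFACE

Orientations are given as a unit quaternion [x, y, z, w].
In Python, from workcell import r, camera, workorder gives the robot as it stands.
- The arm moves only by the shell command python3 -m creep 'ROWS' [FORCE]. ROWS is JSON, a list of rows, each an object with "gripper": the closure, from -1 (fully open) to 1 (shut), so that 0 is half open; "xyz": the shift along the world's x, y, z in m, a list of three; "turn": the turn, a rotation vector about the world's x, y, z in degrees, a list of three. A call has exactly 10 rows; each row shifts and turns the commanded pose from where the row before left it; what a row does not reach is not made up. A row lasts 1/12 s, in which the tool goes at most 41.7 mm and 7.16 degrees, less where a joint would pass 70% of its speed; a pose out of reach is approached as far as the arm can. A call with a gripper value outside its range is refused whole. The fingers move at their own pace and stop on an object; FORCE is the grip in N (left out, the last holds). Time passes only in rows, so rows that do not move let the fingers close, or fill a call up. It gives the time, the measured TCP pose, the force, the opening and the grip force at its end, in the units of the state.
- r.state(): the state, without advancing time (a new reading comes with each control period).
- camera(name): name is "scene" or "top" or "wrist"; returns a dict with "image" (400x640x3 uint8, red, green, blue), "fovy" (degrees; the focal length in pixels is half the picture's height over the tangent of half this angle, whatever the lens; pixels are square), "cx", "cy" (the principal point, pixels), "cam_to_world" (4x4, takes a point from camera to world coordinates). Camera axes: x right, y down, z forward; pixel columns grow to the right and rows downward; lengths in m; the calibration is good to about 2 mm. A picture is of the moment at which its call begins. There is no depth.
- workorder.finish_job(): hands the job in; it is judged then, once.
The state is a dict: "time_s": time; "joint_positions": joint angles; "qvel": joint speeds; "joint_efforts": joint torques, N m; "tcp_pos": TCP position; "tool_rot": TCP orientation; "wrist_force": force on the tool from outside, world axes, zero at the start; "ft_torque": the same for the moment, N m; "gripper_width": opening from 0.0 (shut) to 1.0 (fully open); "gripper_force": force on a finger pad.
Only numpy, scipy, OpenCV 4.12 (cv2) and the standard library are available. Lean on these libraries where they do the work, as an engineer would, in place of code of your own. Each camera call takes 0.05 s, during which the arm holds its last target. There are 200 camera calls.

TASK

The swivel board holder is locked at the wrong angle for the next rework step. Turn its red wing lock anticlockwise to its stop to free it, swing the holder's metal arm clockwise, click by click, until it has clicked in with its orange pointer on the red mark of the scale, then turn the wing lock clockwise fully home again. Do not press on the circuit board, and leave the things lying round the holder where they are.

Things in the scene. Friction and masses are not known exactly. Their poses are not given: they have to be found in the camera images.
- swivel_base: Fixed base of the board holder: dark round plate, 192 mm across, 10 mm thick, with a silver scale: a long tick at every click, short ticks between, one red mark. Origin on the table, on the vertical swivel axis, z up. From there the grey lock housing (60 x 40 mm, 24 mm high, centre 98 mm out) that carries the wing lock lies towards -x, the red mark towards -y. Place, yaw vary.
- swivel (a joint): Holder's angle on its base, rad: 0 = orange pointer on the red mark, positive anticlockwise from above; the arm points to -90 deg plus this in the base's frame. Stops click every 20 deg (0.349 rad), 0 is one. Past half way between stops a spring snaps it on to the next. Starts 2 to 5 clicks above 0. Over a click takes about 7 N at 72 mm radius; locked it will not turn.
- push_point (a point): Where to push the arm: on its centre line, 72 mm from the swivel axis, 31 mm above the table. The arm is a slotted aluminium bar, 18 mm wide, 22 to 40 mm above the table, bare on both sides from the board jaw (41 mm from the axis) to its black end cap (87 mm). The orange pointer juts out under its end. This point's -y axis points outwards along the arm.
- set_mark (a point): The red mark on the base's scale, 90 mm from the swivel axis in the base's -y direction, 10 mm above the table.
- wing_lock (a joint): Angle of the red wing lock about its vertical axis, rad: 0 = home at its stop, locked (so at the start); 1.45 = open at its other stop; positive anticlockwise from above. It draws a spring bolt out of the slotted brass index plate; from about 1.1 on the holder is free. It stays where left and turns lightly (0.06 N m). Turned home, the bolt drops in only where the holder sits in a stop.
- wing_grip (a point): On the wing lock's axis, 48 mm above the table, 106 mm from the swivel axis towards the base's -x. The wings form an upright red blade, 9 mm thick, 50 mm tip to tip, 38 to 58 mm above the table: pinch its thickness from above. A round boss, 21 mm wide, is below (26 to 36 mm). The blade lies along the point's y (turns with it): along the base's y when locked, towards the swivel axis when open.
- board: Blue circuit board, 80 x 55 mm, clamped flat between the holder's two blue jaws over the swivel axis; it turns with the holder. Origin on the axis, 45.5 mm above the table; its pin header, the highest part, reaches 65 mm above the table. Jaws and board stay within 60 mm of the axis. Must not be pressed.
- flux_bottle: White bottle with a red cap, 45 mm across, 83 mm tall, standing beside the holder on its left; origin at the centre of its underside. To be left alone.
- paste_jar: White jar with a green lid, 58 mm across, 50 mm tall, standing beside the holder on its far left; origin at the centre of its underside. To be left alone.
- tweezers: Black tweezers, 132 mm long, lying on the table in front, right of the holder; origin at their middle. To be left alone.
- multimeter: Yellow hand multimeter, 140 x 68 x 40 mm, lying right of the holder; origin at the centre of its underside. To be left alone.
- driver: Small yellow screwdriver, 143 mm long, 17 mm thick, lying along the table's left edge; origin at its middle, on the table. To be left alone.

How it is judged:
By the outcome, as a careful person would: the job done as asked, in the order asked, and still so for the second after the job is handed in, with the robot touching nothing.
It also fails if it takes over 61 s, if anything falls off the work surface, if the arm or the gripper's body presses on something with over 40 N, if the wrist force passes 120 N, or if a joint passes its speed limit or range.

## Working session

There is one attempt and no reset: what is moved stays moved. The work goes in short steps, Python scripts to look and compute and a shell command to move; the robot and the scene stay as the last step left them, time stands still between calls to the robot, and variables do not carry over. Pictures are saved under pics/ and viewed, at most 13 in all, crops included, and the job is handed in when it is done.

```bash
mkdir -p pics; ls
python3 - <<'E'
from workcell import r,camera
import cv2,numpy as np
s=r.state();print(s['time_s'],s['tcp_pos'],s['tool_rot'],s['gripper_width'])
for n in ['scene','top','wrist']:
    c=camera(n);cv2.imwrite(f'pics/{n}0.png',c['image'][:,:,::-1]);print(n,c['fovy'],c['cx'],c['cy'],np.round(c['cam_to_world'],3).tolist())
E
```

```text
pics
0.0 [0.2379773  0.57755114 0.23068692] [ 1.94170622e-01  9.80967598e-01 -5.81876633e-04 -5.27579546e-05] 1.0001403344880297
scene 46.15545369515212 316.7171879117946 201.5094169716799 [[0.666, -0.5, 0.554, -0.054], [-0.746, -0.461, 0.48, -0.578], [0.016, -0.733, -0.68, 0.736], [0.0, 0.0, 0.0, 1.0]]
top 56.33008338075373 322.4381879805538 202.8021974120195 [[-0.019, -0.991, 0.134, 0.406], [-0.999, 0.016, -0.028, -0.071], [0.026, -0.134, -0.991, 0.926], [0.0, 0.0, 0.0, 1.0]]
wrist 70.65393832176623 321.53910809143997 199.45094520025583 [[0.381, 0.888, 0.257, 0.172], [0.925, -0.366, -0.107, 0.604], [-0.002, 0.278, -0.961, 0.374], [0.0, 0.0, 0.0, 1.0]]
```

View pics/top0.png

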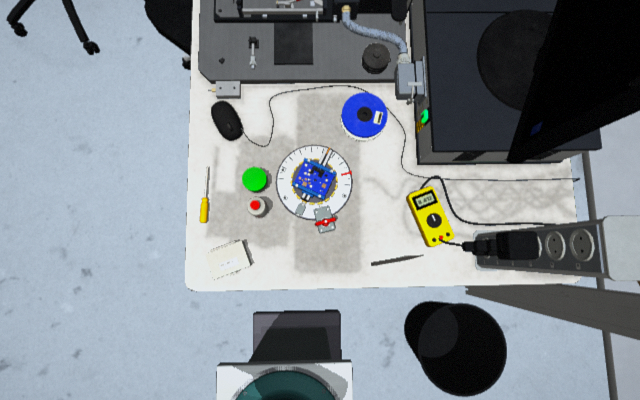

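View pics/scene0.png

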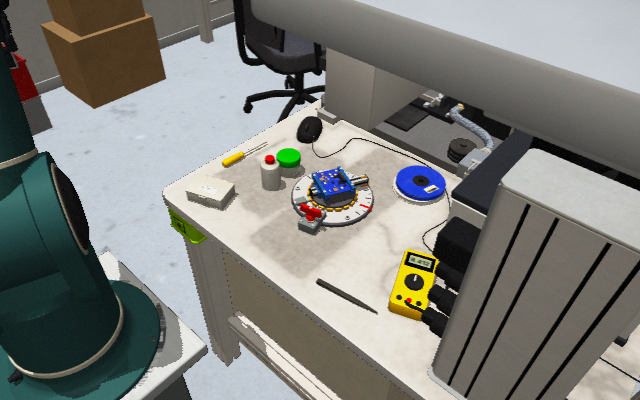

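```bash
cat > h.py <<'E'
import cv2,numpy as np
from workcell import r,camera
def ray(c,u,v,z):
    f=200/np.tan(np.radians(c['fovy']/2));T=np.array(c['cam_to_world'])
    d=T[:3,:3]@np.array([(u-c['cx'])/f,(v-c['cy'])/f,1]);o=T[:3,3]
    return o+d*(z-o[2])/d[2]
def proj(c,p):
    f=200/np.tan(np.radians(c['fovy']/2));T=np.array(c['cam_to_world'])
    q=T[:3,:3].T@(np.array(p)-T[:3,3]);return q[:2]/q[2]*f+[c['cx'],c['cy']]
def blobs(c,lo,hi,box,mina=8):
    h=cv2.cvtColor(c['image'],cv2.COLOR_RGB2HSV);m=cv2.inRange(h,np.array(lo),np.array(hi))
    x0,y0,x1,y1=box;k=np.zeros_like(m);k[y0:y1,x0:x1]=m[y0:y1,x0:x1]
    n,l,st,ce=cv2.connectedComponentsWithStats(k)
    return [(st[i,4],ce[i]) for i in range(1,n) if st[i,4]>=mina],k
E
python3 - <<'E'
from h import *
c=camera('top');im=c['image']
cv2.imwrite('pics/topc.png',cv2.resize(im[130:250,235:395],None,fx=5,fy=5,interpolation=cv2.INTER_CUBIC)[:,:,::-1])
for lo,hi in [((0,150,120),(6,255,255)),((174,150,120),(180,255,255)),((8,150,150),(18,255,255)),((50,150,80),(70,255,255))]:
    for a,p in blobs(c,lo,hi,(235,130,395,250),3)[0]: print(lo,a,p.round(1),[ray(c,*p,z)[:2].round(4).tolist() for z in (.01,.048)])
# plate rim
g=cv2.cvtColor(im,cv2.COLOR_RGB2GRAY)
E
```

```text
(0, 150, 120) 17 [347.6 172.9] [[0.6037, -0.1613], [0.5954, -0.1575]]
(0, 150, 120) 69 [254.7 204.7] [[0.5272, 0.0702], [0.5221, 0.0643]]
(0, 150, 120) 87 [325.2 221.5] [[0.4827, -0.1027], [0.4795, -0.1014]]
(8, 150, 150) 6 [327.5 150.5] [[0.6621, -0.1121], [0.6515, -0.1104]]
(50, 150, 80) 466 [254.1 178.8] [[0.592, 0.0719], [0.5843, 0.0659]]
```

View pics/topc.png

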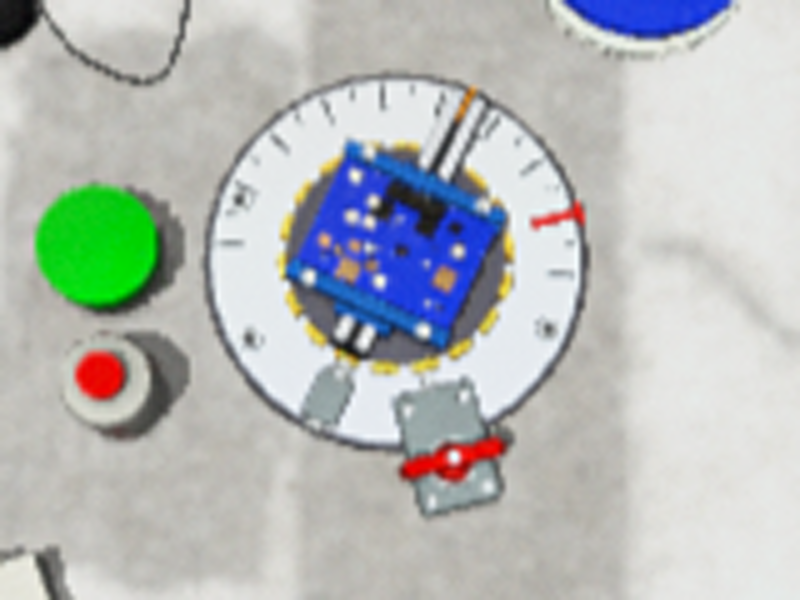

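Run:
```python
from h import *
c=camera('top')
P=lambda x,y,z:ray(c,235+x/5-.4,130+y/5-.4,z)[:2]
C=P(396,260,.01);m=P(557,217,.01);p=P(472,93,.015);w=P(454,458,.055)
t1=P(402,470,.048);t2=P(506,444,.048)
ang=lambda d:np.degrees(np.arctan2(d[1],d[0]))
print('C',C,'mark r',np.hypot(*(m-C)),ang(m-C)+90,'pt',np.hypot(*(p-C)),ang(p-C)+90,'wing',w,np.hypot(*(w-C)),ang(w-C)+180, 'blade',np.hypot(*(t1-t2)),ang(t1-t2)-90,(t1+t2)/2)
s=r.state();print(s['joint_positions'])
from scipy.spatial.transform import Rotation as R
M=R.from_quat(s['tool_rot']).as_matrix();print(M.round(3))
```

```text
C [ 0.58283278 -0.07627153] mark r 0.08360746847908831 14.357270248596038 pt 0.09262272053113073 64.73734731947133 wing [ 0.47962002 -0.10157183] 0.1062684224490465 13.773201826109613 blade 0.050591408563926674 13.060450644171354 [ 0.48069604 -0.10186809]
[-1.22150701  0.41766051 -0.01027964  1.61384598  0.0046807   1.11070373
 -0.05295946]
[[-0.925  0.381 -0.   ]
 [ 0.381  0.925 -0.001]
 [-0.    -0.001 -1.   ]]
```

```bash
R='{"gripper":0.2,"xyz":[0.012,-0.034,0],"turn":[0,0,-2.7]}'; python3 -m creep '[{"gripper":0.2,"xyz":[0.012,-0.034,0],"turn":[0,0,-2.7]},{"gripper":0.2,"xyz":[0.012,-0.034,0],"turn":[0,0,-2.7]},{"gripper":0.2,"xyz":[0.012,-0.034,0],"turn":[0,0,-2.7]},{"gripper":0.2,"xyz":[0.012,-0.034,0],"turn":[0,0,-2.7]},{"gripper":0.2,"xyz":[0.012,-0.034,0],"turn":[0,0,-2.7]},{"gripper":0.2,"xyz":[0.012,-0.034,0],"turn":[0,0,-2.7]},{"gripper":0.2,"xyz":[0.012,-0.034,0],"turn":[0,0,-2.7]},{"gripper":0.2,"xyz":[0.012,-0.034,0],"turn":[0,0,-2.7]},{"gripper":0.2,"xyz":[0.012,-0.034,0],"turn":[0,0,-2.7]},{"gripper":0.2,"xyz":[0.012,-0.034,0],"turn":[0,0,-2.7]}]' 40
```

```text
time_s: 1.08
tcp_pos: [0.3582, 0.2362, 0.2314]
tool_rot: [0.419, 0.908, 0.0, -0.0]
wrist_force: [0.7, -0.2, 1.6]
gripper_width: 0.398
gripper_force: 0.0
```

```bash
python3 -m creep '[{"gripper":0.2,"xyz":[0.012,-0.034,0],"turn":[0,0,-2.7]},{"gripper":0.2,"xyz":[0.012,-0.034,0],"turn":[0,0,-2.7]},{"gripper":0.2,"xyz":[0.012,-0.034,0],"turn":[0,0,-2.7]},{"gripper":0.2,"xyz":[0.012,-0.034,0],"turn":[0,0,-2.7]},{"gripper":0.2,"xyz":[0.012,-0.034,0],"turn":[0,0,-2.7]},{"gripper":0.2,"xyz":[0.012,-0.034,0],"turn":[0,0,-2.7]},{"gripper":0.2,"xyz":[0.012,-0.034,0],"turn":[0,0,-2.7]},{"gripper":0.2,"xyz":[0.012,-0.034,0],"turn":[0,0,-2.7]},{"gripper":0.2,"xyz":[0.012,-0.034,0],"turn":[0,0,-2.7]},{"gripper":0.2,"xyz":[0.012,-0.034,0],"turn":[0,0,-2.7]}]'
python3 - <<'E'
from h import *
s=r.state();print(s['tcp_pos'],s['tool_rot'],s['joint_positions'])
c=camera('wrist');cv2.imwrite('pics/w1.png',c['image'][:,:,::-1]);np.save('w1.npy',c,allow_pickle=True)
for lo,hi in [((0,150,100),(6,255,255)),((8,150,150),(18,255,255))]:
    for a,p in blobs(c,lo,hi,(0,0,640,400),20)[0]: print(lo,a,p.round(1),[ray(c,*p,z)[:2].round(4).tolist() for z in (.01,.048)])
print(proj(c,[.4797,-.1016,.048]),proj(c,[.5828,-.0763,.01]))
E
```

```text
time_s: 1.92
tcp_pos: [0.4784, -0.1039, 0.2315]
tool_rot: [0.619, 0.785, 0.0, 0.0]
wrist_force: [-0.3, 0.5, -0.0]
gripper_width: 0.399
gripper_force: 0.0
[ 0.47835106 -0.10388086  0.23147763] [6.19141620e-01 7.85279291e-01 2.24965467e-04 1.96255089e-04] [-0.40422497  0.19783052  0.62961238  1.95947383 -0.13608748  1.02507413
  0.52242976]
(0, 150, 100) 491 [404.6  28.5] [[0.5308, 0.0818], [0.5235, 0.0696]]
(0, 150, 100) 314 [322.7 176.8] [[0.4802, -0.108], [0.4782, -0.1004]]
(0, 150, 100) 46 [399.6 230.2] [[0.6017, -0.1565], [0.5871, -0.1439]]
(8, 150, 150) 26 [455.5 216.5] [[0.67, -0.1194], [0.6482, -0.1106]]
[323.78333239 178.06530936] [404.67886754 171.66051974]
```

View pics/w1.png

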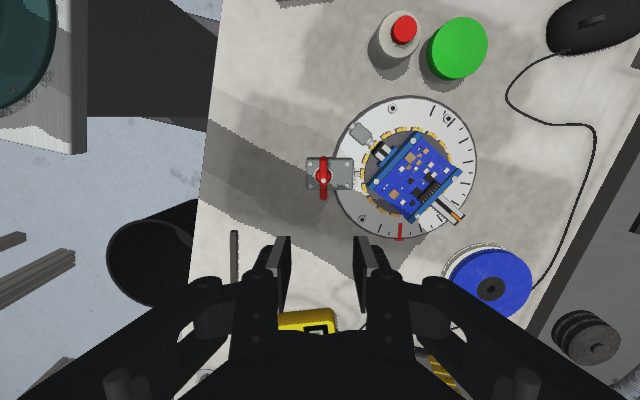

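```bash
python3 -m creep '[{"gripper":0.2,"xyz":[0,0.003,-0.019],"turn":[0,0,0]},{"gripper":0.2,"xyz":[0,0,-0.025],"turn":[0,0,0]},{"gripper":0.2,"xyz":[0,0,-0.025],"turn":[0,0,0]},{"gripper":0.2,"xyz":[0,0,-0.025],"turn":[0,0,0]},{"gripper":0.2,"xyz":[0,0,-0.025],"turn":[0,0,0]},{"gripper":0.2,"xyz":[0,0,-0.025],"turn":[0,0,0]},{"gripper":0.2,"xyz":[0,0,-0.02],"turn":[0,0,0]},{"gripper":0.2,"xyz":[0,0,-0.015],"turn":[0,0,0]},{"gripper":0.2,"xyz":[0,0,-0.012],"turn":[0,0,0]},{"gripper":0.2,"xyz":[0,0,0],"turn":[0,0,0]}]'
python3 -m creep '[{"gripper":0.6,"xyz":[0,0,0],"turn":[0,0,0]},{"gripper":0.7,"xyz":[0,0,0],"turn":[0,0,0]},{"gripper":0.8,"xyz":[0,0,0],"turn":[0,0,0]},{"gripper":0.9,"xyz":[0,0,0],"turn":[0,0,0]},{"gripper":1,"xyz":[0,0,0],"turn":[0,0,0]},{"gripper":1,"xyz":[0,0,0],"turn":[0,0,0]},{"gripper":1,"xyz":[0,0,0],"turn":[0,0,0]},{"gripper":1,"xyz":[0,0,0],"turn":[0,0,0]},{"gripper":1,"xyz":[0,0,0],"turn":[0,0,0]},{"gripper":1,"xyz":[0,0,0],"turn":[0,0,0]}]' 25
```

```text
time_s: 2.8
tcp_pos: [0.4771, -0.099, 0.0385]
tool_rot: [0.618, 0.786, -0.001, -0.001]
wrist_force: [0.0, -0.1, -0.2]
gripper_width: 0.399
gripper_force: 0.0
time_s: 3.63
tcp_pos: [0.479, -0.0991, 0.0412]
tool_rot: [0.618, 0.786, 0.001, 0.001]
wrist_force: [1.0, 0.3, 8.9]
gripper_width: 0.098
gripper_force: 26.7
```

```bash
python3 -m creep '[{"gripper":1,"xyz":[0,-0.002,0.002],"turn":[0,0,0]},{"gripper":1,"xyz":[0,0,0],"turn":[0,0,2]},{"gripper":1,"xyz":[0,0,0],"turn":[0,0,4]},{"gripper":1,"xyz":[0,0,0],"turn":[0,0,4]},{"gripper":1,"xyz":[0,0,0],"turn":[0,0,5]},{"gripper":1,"xyz":[0,0,0],"turn":[0,0,5]},{"gripper":1,"xyz":[0,0,0],"turn":[0,0,5]},{"gripper":1,"xyz":[0,0,0],"turn":[0,0,5]},{"gripper":1,"xyz":[0,0,0],"turn":[0,0,5]},{"gripper":1,"xyz":[0,0,0],"turn":[0,0,5]}]'
python3 -m creep '[{"gripper":1,"xyz":[0,0,0],"turn":[0,0,5]},{"gripper":1,"xyz":[0,0,0],"turn":[0,0,5]},{"gripper":1,"xyz":[0,0,0],"turn":[0,0,5]},{"gripper":1,"xyz":[0,0,0],"turn":[0,0,5]},{"gripper":1,"xyz":[0,0,0],"turn":[0,0,5]},{"gripper":1,"xyz":[0,0,0],"turn":[0,0,5]},{"gripper":1,"xyz":[0,0,0],"turn":[0,0,5]},{"gripper":1,"xyz":[0,0,0],"turn":[0,0,4]},{"gripper":1,"xyz":[0,0,0],"turn":[0,0,3]},{"gripper":1,"xyz":[0,0,0],"turn":[0,0,2]}]'
python3 -c "
from h import *
s=r.state();print(s['ft_torque'],s['tcp_pos'],s['joint_positions'])
c=camera('top');cv2.imwrite('pics/t2.png',cv2.resize(c['image'][130:250,235:395],None,fx=5,fy=5,interpolation=cv2.INTER_CUBIC)[:,:,::-1])"
```

```text
time_s: 4.47
tcp_pos: [0.4777, -0.1006, 0.0422]
tool_rot: [0.31, 0.951, 0.0, -0.0]
wrist_force: [0.4, 2.5, -9.1]
gripper_width: 0.094
gripper_force: 27.1
time_s: 5.3
tcp_pos: [0.4775, -0.102, 0.0422]
tool_rot: [-0.067, 0.998, -0.0, -0.0]
wrist_force: [-0.3, -3.9, -6.0]
gripper_width: 0.095
gripper_force: 29.0
[-1.05077649 -0.11781914 -0.40822223] [ 0.47750576 -0.10199663  0.04222163] [ 0.05451568  0.46317311  0.11006528  2.08642191 -0.08572418  0.59658742
  1.92972952]
```

```bash
python3 -m creep '[{"gripper":0.5,"xyz":[0,0,0],"turn":[0,0,0]},{"gripper":0.2,"xyz":[0,0,0],"turn":[0,0,0]},{"gripper":0.2,"xyz":[0,0,0],"turn":[0,0,0]},{"gripper":0.2,"xyz":[0,0,0],"turn":[0,0,0]},{"gripper":0.2,"xyz":[0,0,0.01],"turn":[0,0,0]},{"gripper":0.2,"xyz":[0,0,0.02],"turn":[0,0,0]},{"gripper":0.2,"xyz":[0,0,0.03],"turn":[0,0,0]},{"gripper":0.2,"xyz":[-0.01,0,0.035],"turn":[0,0,-3]},{"gripper":0.2,"xyz":[-0.03,0,0.035],"turn":[0,0,-5]},{"gripper":0.2,"xyz":[-0.03,0,0.02],"turn":[0,0,-5]}]'
python3 -c "
from h import *
c=camera('top');cv2.imwrite('pics/t3.png',cv2.resize(c['image'][130:250,235:395],None,fx=5,fy=5,interpolation=cv2.INTER_CUBIC)[:,:,::-1])
print([(a,p.round(1),ray(c,*p,.015)[:2]) for a,p in blobs(c,(8,130,130),(18,255,255),(300,130,395,200),3)[0]])
c=camera('wrist');cv2.imwrite('pics/w3.png',c['image'][:,:,::-1])
print([(a,p.round(1),ray(c,*p,.015)[:2]) for a,p in blobs(c,(8,130,130),(18,255,255),(0,0,640,400),10)[0]],r.state()['tcp_pos'])"
```

```text
time_s: 6.18
tcp_pos: [0.4113, -0.1012, 0.192]
tool_rot: [0.049, 0.999, -0.0, 0.002]
wrist_force: [-0.1, -1.7, 2.4]
gripper_width: 0.4
gripper_force: 0.0
[(np.int32(8), array([327.8, 150. ]), array([ 0.66198614, -0.11255919])), (np.int32(3), array([323.3, 185.3]), array([ 0.57212157, -0.09968793]))]
[] [ 0.40923931 -0.10143424  0.19258179]
```

View pics/t3.png

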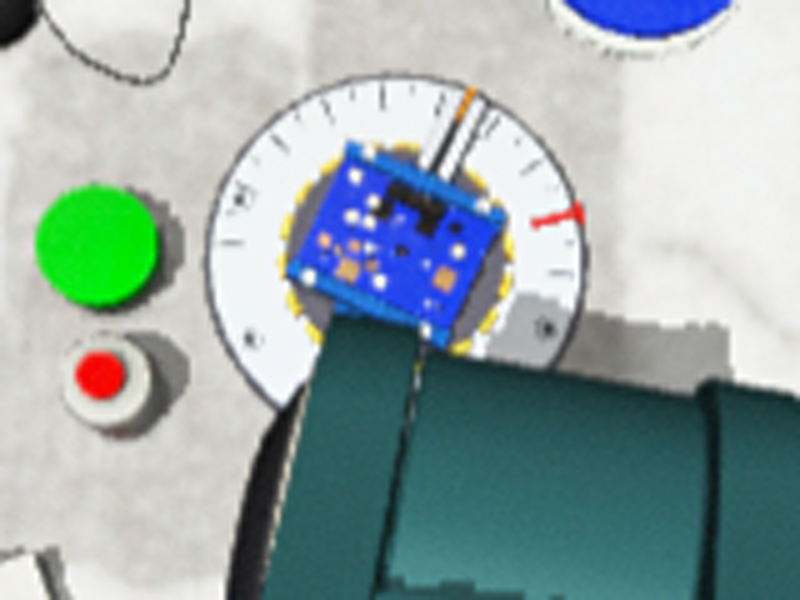

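View pics/w3.png

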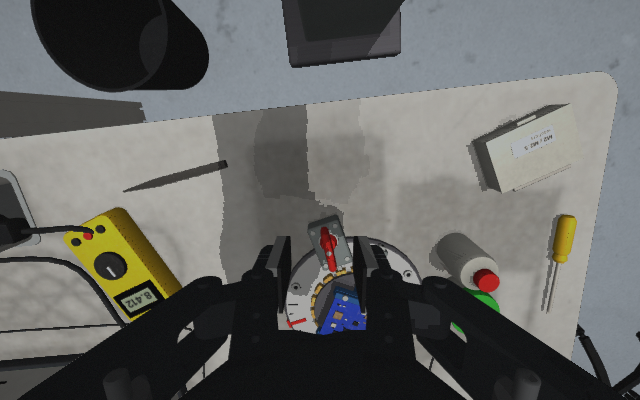

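```bash
python3 -m creep '[{"gripper":0.2,"xyz":[0.026,-0.005,0],"turn":[0,0,-2]},{"gripper":0.2,"xyz":[0.032,-0.004,0],"turn":[0,0,-2]},{"gripper":0.2,"xyz":[0.032,-0.004,0],"turn":[0,0,-2]},{"gripper":0.2,"xyz":[0.032,-0.004,0],"turn":[0,0,-3]},{"gripper":0.2,"xyz":[0.032,-0.004,0],"turn":[0,0,-3]},{"gripper":0.2,"xyz":[0.032,-0.004,0],"turn":[0,0,-3]},{"gripper":0.2,"xyz":[0.032,-0.004,0],"turn":[0,0,-3]},{"gripper":0.2,"xyz":[0.032,-0.006,-0.01],"turn":[0,0,-2]},{"gripper":0.2,"xyz":[0.032,-0.006,-0.01],"turn":[0,0,-2]},{"gripper":0.2,"xyz":[0.006,0,-0.01],"turn":[0,0,0]}]'
python3 -c "
from h import *
print(r.state()['tcp_pos'])
c=camera('wrist');np.save('w4.npy',c,allow_pickle=True)
a,b=proj(c,[.63,-.105,.04]).astype(int);print(a,b)
y=max(0,b-100);x=max(0,a-130);cv2.imwrite('pics/w4.png',cv2.resize(c['image'][y:y+200,x:x+260],None,fx=3,fy=3)[:,:,::-1]);print(x,y)
for lo,hi in [((0,150,100),(5,255,255)),((8,130,130),(18,255,255))]:
  print([(a,p.round(1),ray(c,*p,.012)[:2].round(4)) for a,p in blobs(c,lo,hi,(0,0,640,400),20)[0]])"
```

```text
time_s: 7.12
tcp_pos: [0.7023, -0.1423, 0.1579]
tool_rot: [0.237, 0.971, -0.0, 0.0]
wrist_force: [1.3, -0.5, -0.0]
gripper_width: 0.397
gripper_force: 0.0
[ 0.70231815 -0.14233559  0.15791012]
322 105
192 5
[(np.int32(100), array([262. , 104.3]), array([ 0.6011, -0.156 ])), (np.int32(38), array([252.3, 113.9]), array([ 0.6045, -0.169 ]))]
[(np.int32(70), array([326.9, 134.3]), array([ 0.6555, -0.113 ]))]
```

View pics/w4.png

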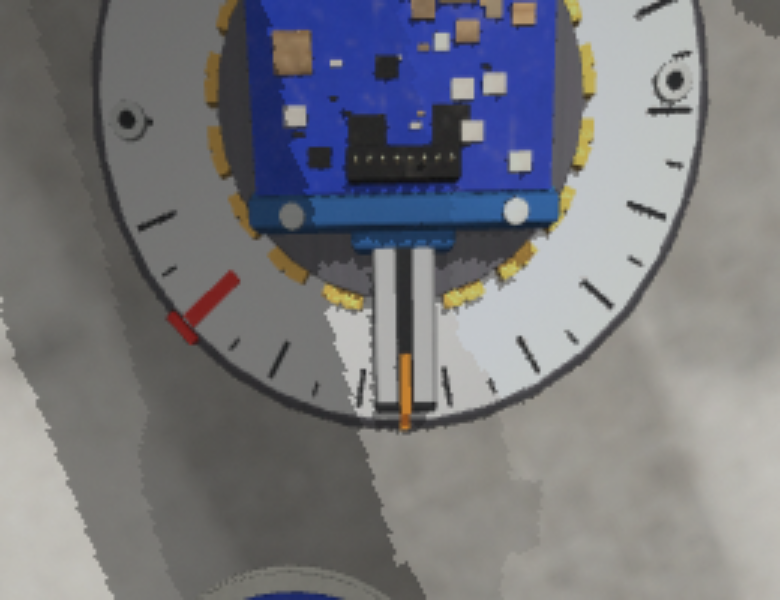

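```bash
python3 -m creep '[{"gripper":0.2,"xyz":[-0.013,0.008,0],"turn":[0,0,0.6]},{"gripper":0.2,"xyz":[-0.02,0.012,-0.005],"turn":[0,0,0]},{"gripper":0.2,"xyz":[-0.02,0.0125,-0.015],"turn":[0,0,0]},{"gripper":0.2,"xyz":[0,0,-0.02],"turn":[0,0,0]},{"gripper":0.2,"xyz":[0,0,-0.02],"turn":[0,0,0]},{"gripper":0.2,"xyz":[0,0,-0.015],"turn":[0,0,0]},{"gripper":0.2,"xyz":[0,0,0],"turn":[0,0,0]},{"gripper":0.2,"xyz":[0,0,0],"turn":[0,0,0]},{"gripper":0.2,"xyz":[0,0,0],"turn":[0,0,0]},{"gripper":0.2,"xyz":[0,0,0],"turn":[0,0,0]}]'
python3 -c "
from h import *
c=camera('wrist');im=c['image'];cv2.imwrite('pics/w5.png',im[:,:,::-1])"
```

```text
time_s: 8.0
tcp_pos: [0.6465, -0.1098, 0.0853]
tool_rot: [0.232, 0.973, 0.0, 0.001]
wrist_force: [0.5, 0.3, 0.3]
gripper_width: 0.398
gripper_force: 0.0
```

View pics/w5.png

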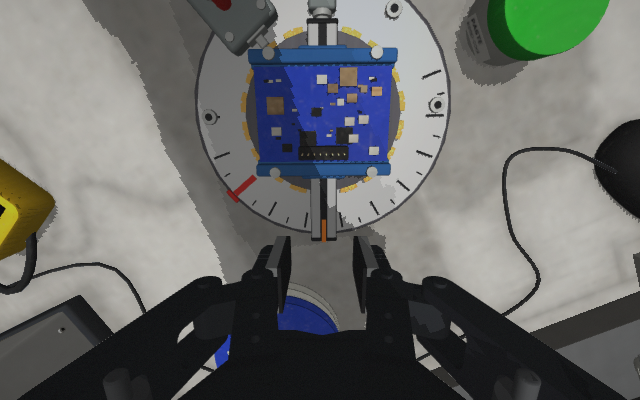

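```bash
python3 -m creep '[{"gripper":0.2,"xyz":[0.002,-0.001,-0.012],"turn":[0,0,0]},{"gripper":0.2,"xyz":[0,0,-0.015],"turn":[0,0,0]},{"gripper":0.2,"xyz":[0,0,-0.015],"turn":[0,0,0]},{"gripper":0.2,"xyz":[0,0,-0.013],"turn":[0,0,0]},{"gripper":0.2,"xyz":[0,0,0],"turn":[0,0,0]},{"gripper":0.35,"xyz":[0,0,0],"turn":[0,0,0]},{"gripper":0.45,"xyz":[0,0,0],"turn":[0,0,0]},{"gripper":0.5,"xyz":[0,0,0],"turn":[0,0,0]},{"gripper":0.5,"xyz":[0,0,0],"turn":[0,0,0]},{"gripper":0.5,"xyz":[0,0,0],"turn":[0,0,0]}]' 25
```

```text
time_s: 8.88
tcp_pos: [0.6483, -0.1106, 0.0295]
tool_rot: [0.232, 0.973, 0.0, 0.0]
wrist_force: [0.5, -0.1, 0.2]
gripper_width: 0.248
gripper_force: 0.2
```

```bash
python3 -m creep '[{"gripper":0.5,"xyz":[-0.0018,-0.0027,0],"turn":[0,0,-2.5]},{"gripper":0.5,"xyz":[-0.0018,-0.0027,0],"turn":[0,0,-2.5]},{"gripper":0.5,"xyz":[-0.0018,-0.0027,0],"turn":[0,0,-2.5]},{"gripper":0.5,"xyz":[-0.0018,-0.0027,0],"turn":[0,0,-2.5]},{"gripper":0.5,"xyz":[-0.0018,-0.0027,0],"turn":[0,0,-2.5]},{"gripper":0.5,"xyz":[-0.0023,-0.0022,0],"turn":[0,0,-2.5]},{"gripper":0.5,"xyz":[-0.0023,-0.0022,0],"turn":[0,0,-2.5]},{"gripper":0.5,"xyz":[-0.0023,-0.0022,0],"turn":[0,0,-2.5]},{"gripper":0.5,"xyz":[-0.0023,-0.0022,0],"turn":[0,0,-2.5]},{"gripper":0.5,"xyz":[-0.0023,-0.0022,0],"turn":[0,0,-2.5]}]'
python3 -c "
from h import *
c=camera('wrist');print([(a,p.round(1),ray(c,*p,.015)[:2].round(4)) for a,p in blobs(c,(8,130,130),(18,255,255),(280,120,370,300),10)[0]])"
```

```text
time_s: 9.72
tcp_pos: [0.6274, -0.135, 0.0292]
tool_rot: [0.438, 0.899, 0.0, 0.0]
wrist_force: [0.2, 0.5, -0.5]
gripper_width: 0.253
gripper_force: 0.0
[(np.int32(145), array([321., 269.]), array([ 0.6389, -0.1517]))]
```

```bash
python3 -m creep '[{"gripper":0.5,"xyz":[-0.0027,-0.0017,0],"turn":[0,0,-2.5]},{"gripper":0.5,"xyz":[-0.0027,-0.0017,0],"turn":[0,0,-2.5]},{"gripper":0.5,"xyz":[-0.0027,-0.0017,0],"turn":[0,0,-2.5]},{"gripper":0.5,"xyz":[-0.0027,-0.0017,0],"turn":[0,0,-2.5]},{"gripper":0.5,"xyz":[-0.0027,-0.0017,0],"turn":[0,0,-2.5]},{"gripper":0.5,"xyz":[-0.003,-0.001,0],"turn":[0,0,-2.5]},{"gripper":0.5,"xyz":[-0.003,-0.001,0],"turn":[0,0,-2.5]},{"gripper":0.5,"xyz":[-0.003,-0.001,0],"turn":[0,0,-2.5]},{"gripper":0.5,"xyz":[-0.003,-0.001,0],"turn":[0,0,-2.5]},{"gripper":0.5,"xyz":[-0.0025,-0.0008,0],"turn":[0,0,-2]}]'
python3 -c "
from h import *
c=camera('wrist');cv2.imwrite('pics/w6.png',cv2.resize(c['image'][120:300,220:420],None,fx=3,fy=3)[:,:,::-1]);
for lo,hi in [((0,150,100),(5,255,255)),((8,130,130),(18,255,255))]:
  print([(a,p.round(1),ray(c,*p,.012)[:2].round(4)) for a,p in blobs(c,lo,hi,(0,100,640,300),10)[0]])"
```

```text
time_s: 10.6
tcp_pos: [0.5994, -0.1484, 0.0292]
tool_rot: [0.618, 0.786, 0.0, 0.0]
wrist_force: [0.2, -0.2, -0.8]
gripper_width: 0.252
gripper_force: 0.0
[(np.int32(1788), array([ 58. , 111.2]), array([ 0.4422, -0.1106])), (np.int32(45), array([ 96.6, 100.7]), array([ 0.4625, -0.1002])), (np.int32(35), array([ 94.5, 127.2]), array([ 0.4616, -0.1146]))]
[(np.int32(145), array([323., 269.]), array([ 0.6047, -0.17  ]))]
```

View pics/w6.png

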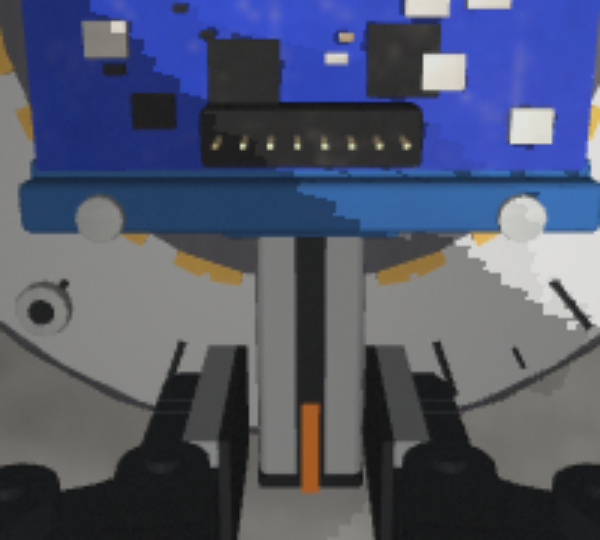

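```bash
python3 -m creep '[{"gripper":0.3,"xyz":[0,0,0],"turn":[0,0,0]},{"gripper":0.2,"xyz":[0,0,0],"turn":[0,0,0]},{"gripper":0.2,"xyz":[0,0,0],"turn":[0,0,0]},{"gripper":0.2,"xyz":[0,0,0.01],"turn":[0,0,0]},{"gripper":0.2,"xyz":[0,0,0.02],"turn":[0,0,0]},{"gripper":0.2,"xyz":[0,0,0.03],"turn":[0,0,0]},{"gripper":0.2,"xyz":[0,0,0.035],"turn":[0,0,5]},{"gripper":0.2,"xyz":[0.02,-0.02,0.035],"turn":[0,0,5]},{"gripper":0.2,"xyz":[0.02,-0.03,0.02],"turn":[0,0,5]},{"gripper":0.2,"xyz":[0.02,-0.03,0],"turn":[0,0,5]}]'
python3 -c "
from h import *
c=camera('wrist');a,b=proj(c,[.60,-.14,.02]).astype(int);print(a,b)
y=max(0,b-100);x=max(0,a-130);cv2.imwrite('pics/w7.png',cv2.resize(c['image'][y:y+200,x:x+260],None,fx=3,fy=3)[:,:,::-1]);print(x,y)
for lo,hi in [((0,150,60),(5,255,255)),((8,130,130),(18,255,255))]:
  print([(a,p.round(1),ray(c,*p,.012)[:2].round(4)) for a,p in blobs(c,lo,hi,(x,y,x+260,y+200),3)[0]])"
```

```text
time_s: 11.48
tcp_pos: [0.6608, -0.2278, 0.1831]
tool_rot: [0.469, 0.883, 0.001, 0.004]
wrist_force: [0.1, -0.2, -0.5]
gripper_width: 0.398
gripper_force: 0.0
320 79
190 0
[(np.int32(33), array([308.2, 107.4]), array([ 0.6042, -0.1694]))]
[(np.int32(8), array([310.2,  97.8]), array([ 0.6006, -0.1602])), (np.int32(20), array([309.4, 103.8]), array([ 0.6032, -0.1657]))]
```

View pics/w7.png

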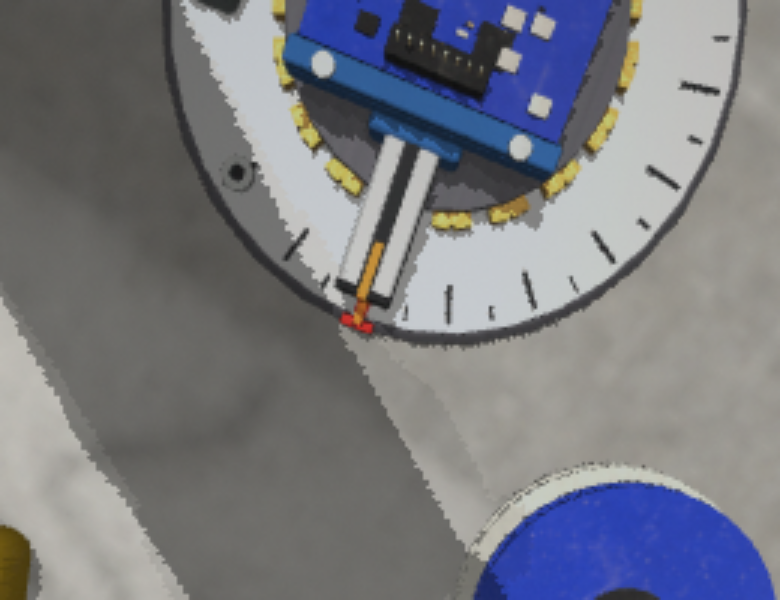

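```bash
python3 -m creep '[{"gripper":0.2,"xyz":[-0.018,0.012,0],"turn":[0,0,6]},{"gripper":0.2,"xyz":[-0.018,0.013,0],"turn":[0,0,6]},{"gripper":0.2,"xyz":[-0.018,0.013,0],"turn":[0,0,6]},{"gripper":0.2,"xyz":[-0.018,0.013,0],"turn":[0,0,6]},{"gripper":0.2,"xyz":[-0.018,0.013,0],"turn":[0,0,6]},{"gripper":0.2,"xyz":[-0.018,0.013,0],"turn":[0,0,6]},{"gripper":0.2,"xyz":[-0.018,0.013,0],"turn":[0,0,6]},{"gripper":0.2,"xyz":[-0.018,0.013,0],"turn":[0,0,6]},{"gripper":0.2,"xyz":[-0.018,0.013,0],"turn":[0,0,6]},{"gripper":0.2,"xyz":[-0.018,0.009,0],"turn":[0,0,6]}]'
python3 -m creep '[{"gripper":0.2,"xyz":[0,0,-0.01],"turn":[0,0,3]},{"gripper":0.2,"xyz":[0,0,-0.02],"turn":[0,0,0]},{"gripper":0.2,"xyz":[0,0,-0.02],"turn":[0,0,0]},{"gripper":0.2,"xyz":[0,0,-0.01],"turn":[0,0,0]},{"gripper":0.2,"xyz":[0,0,0],"turn":[0,0,0]},{"gripper":0.2,"xyz":[0,0,0],"turn":[0,0,0]},{"gripper":0.2,"xyz":[0,0,0],"turn":[0,0,0]},{"gripper":0.2,"xyz":[0,0,0],"turn":[0,0,0]},{"gripper":0.2,"xyz":[0,0,0],"turn":[0,0,0]},{"gripper":0.2,"xyz":[0,0,0],"turn":[0,0,0]}]'
```

```text
time_s: 12.37
tcp_pos: [0.477, -0.101, 0.1769]
tool_rot: [-0.035, 0.999, -0.0, 0.0]
wrist_force: [0.7, -0.4, 0.4]
gripper_width: 0.404
gripper_force: 0.0
time_s: 13.2
tcp_pos: [0.4783, -0.102, 0.1169]
tool_rot: [-0.059, 0.998, -0.0, 0.0]
wrist_force: [-0.6, -0.2, 0.3]
gripper_width: 0.401
gripper_force: 0.0
```

```bash
python3 -m creep '[{"gripper":0.2,"xyz":[0,0,-0.015],"turn":[0,0,0]},{"gripper":0.2,"xyz":[0,0,-0.025],"turn":[0,0,0]},{"gripper":0.2,"xyz":[0,0,-0.02],"turn":[0,0,0]},{"gripper":0.2,"xyz":[0,0,-0.014],"turn":[0,0,0]},{"gripper":0.2,"xyz":[0,0,0],"turn":[0,0,0]},{"gripper":0.6,"xyz":[0,0,0],"turn":[0,0,0]},{"gripper":0.8,"xyz":[0,0,0],"turn":[0,0,0]},{"gripper":1,"xyz":[0,0,0],"turn":[0,0,0]},{"gripper":1,"xyz":[0,0,0],"turn":[0,0,0]},{"gripper":1,"xyz":[0,0,0],"turn":[0,0,0]}]' 25
python3 -m creep '[{"gripper":1,"xyz":[0,0,0],"turn":[0,0,0]},{"gripper":1,"xyz":[0,0,0],"turn":[0,0,-2]},{"gripper":1,"xyz":[0,0,0],"turn":[0,0,-4]},{"gripper":1,"xyz":[0,0,0],"turn":[0,0,-4]},{"gripper":1,"xyz":[0,0,0],"turn":[0,0,-5]},{"gripper":1,"xyz":[0,0,0],"turn":[0,0,-5]},{"gripper":1,"xyz":[0,0,0],"turn":[0,0,-5]},{"gripper":1,"xyz":[0,0,0],"turn":[0,0,-5]},{"gripper":1,"xyz":[0,0,0],"turn":[0,0,-5]},{"gripper":1,"xyz":[0,0,0],"turn":[0,0,-5]}]'
python3 -m creep '[{"gripper":1,"xyz":[0,0,0],"turn":[0,0,-5]},{"gripper":1,"xyz":[0,0,0],"turn":[0,0,-5]},{"gripper":1,"xyz":[0,0,0],"turn":[0,0,-5]},{"gripper":1,"xyz":[0,0,0],"turn":[0,0,-5]},{"gripper":1,"xyz":[0,0,0],"turn":[0,0,-5]},{"gripper":1,"xyz":[0,0,0],"turn":[0,0,-5]},{"gripper":1,"xyz":[0,0,0],"turn":[0,0,-5]},{"gripper":1,"xyz":[0,0,0],"turn":[0,0,-4]},{"gripper":1,"xyz":[0,0,0],"turn":[0,0,-3]},{"gripper":1,"xyz":[0,0,0],"turn":[0,0,-2]}]'
python3 -c "
from h import *
print(r.state()['ft_torque'])"
```

```text
time_s: 14.03
tcp_pos: [0.4786, -0.102, 0.0433]
tool_rot: [-0.059, 0.998, -0.0, 0.001]
wrist_force: [-2.2, -0.1, 9.0]
gripper_width: 0.092
gripper_force: 29.2
time_s: 14.87
tcp_pos: [0.4787, -0.1013, 0.0433]
tool_rot: [0.288, 0.958, 0.001, 0.001]
wrist_force: [-0.6, 5.6, 9.9]
gripper_width: 0.1
gripper_force: 29.3
time_s: 15.7
tcp_pos: [0.4794, -0.1008, 0.0434]
tool_rot: [0.625, 0.781, 0.001, 0.001]
wrist_force: [1.4, 7.5, 8.5]
gripper_width: 0.094
gripper_force: 30.5
[ 1.46586666 -0.45470718  0.42878308]
```

```bash
python3 -m creep '[{"gripper":1,"xyz":[0,0,0],"turn":[0,0,-1.5]},{"gripper":1,"xyz":[0,0,0],"turn":[0,0,-1]},{"gripper":1,"xyz":[0,0,0],"turn":[0,0,0]},{"gripper":1,"xyz":[0,0,0],"turn":[0,0,0]},{"gripper":1,"xyz":[0,0,0],"turn":[0,0,0]},{"gripper":1,"xyz":[0,0,0],"turn":[0,0,0]},{"gripper":1,"xyz":[0,0,0],"turn":[0,0,0]},{"gripper":1,"xyz":[0,0,0],"turn":[0,0,0]},{"gripper":1,"xyz":[0,0,0],"turn":[0,0,0]},{"gripper":1,"xyz":[0,0,0],"turn":[0,0,0]}]'
python3 -c "
from h import *
print(r.state()['ft_torque'])"
python3 -m creep '[{"gripper":0.5,"xyz":[0,0,0],"turn":[0,0,0]},{"gripper":0.2,"xyz":[0,0,0],"turn":[0,0,0]},{"gripper":0.2,"xyz":[0,0,0],"turn":[0,0,0]},{"gripper":0.2,"xyz":[0,0,0],"turn":[0,0,0]},{"gripper":0.2,"xyz":[0,0,0.01],"turn":[0,0,0]},{"gripper":0.2,"xyz":[0,0,0.02],"turn":[0,0,0]},{"gripper":0.2,"xyz":[0,0,0.035],"turn":[0,0,0]},{"gripper":0.2,"xyz":[0,0,0.035],"turn":[0,0,0]},{"gripper":0.2,"xyz":[-0.03,0,0.035],"turn":[0,0,0]},{"gripper":0.2,"xyz":[-0.03,0,0.02],"turn":[0,0,0]}]'
python3 -m creep '[{"gripper":0.2,"xyz":[-0.01,-0.03,0.01],"turn":[0,0,0]},{"gripper":0.2,"xyz":[-0.01,-0.035,0.01],"turn":[0,0,0]},{"gripper":0.2,"xyz":[0,-0.035,0.01],"turn":[0,0,0]},{"gripper":0.2,"xyz":[0,-0.035,0],"turn":[0,0,0]},{"gripper":0.2,"xyz":[0,-0.035,0],"turn":[0,0,0]},{"gripper":0.2,"xyz":[0,0,0],"turn":[0,0,0]},{"gripper":0.2,"xyz":[0,0,0],"turn":[0,0,0]},{"gripper":0.2,"xyz":[0,0,0],"turn":[0,0,0]},{"gripper":0.2,"xyz":[0,0,0],"turn":[0,0,0]},{"gripper":0.2,"xyz":[0,0,0],"turn":[0,0,0]}]'
python3 -c "
from h import *
a=camera('top')['image'][130:250,235:395];b=camera('wrist')['image']
cv2.imwrite('pics/f.png',np.vstack([cv2.resize(a,(400,300)),cv2.resize(b,(400,250))])[:,:,::-1])"
```

```text
time_s: 16.53
tcp_pos: [0.4793, -0.1008, 0.0434]
tool_rot: [0.64, 0.768, 0.001, 0.001]
wrist_force: [2.5, 5.7, 9.1]
gripper_width: 0.096
gripper_force: 42.8
[ 1.4407333  -0.39773691  0.8700199 ]
time_s: 17.37
tcp_pos: [0.4213, -0.1028, 0.1965]
tool_rot: [0.642, 0.767, 0.0, 0.001]
wrist_force: [-0.9, -0.1, 2.2]
gripper_width: 0.398
gripper_force: 0.0
time_s: 18.2
tcp_pos: [0.4011, -0.2709, 0.224]
tool_rot: [0.641, 0.768, 0.0, -0.0]
wrist_force: [1.6, 0.3, 0.1]
gripper_width: 0.398
gripper_force: 0.0
```

View pics/f.png

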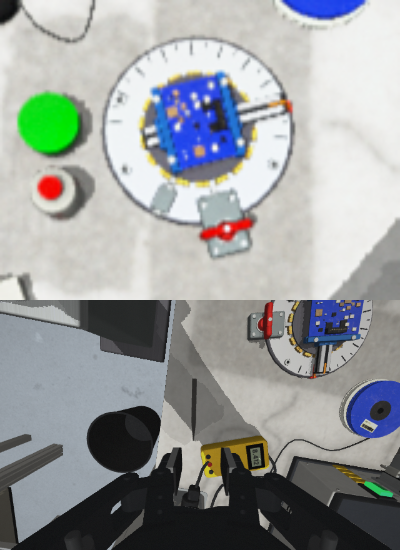

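The picture shows the blade square across the housing at (227,232), the pointer on the red mark at (288,105), and the things round the holder undisturbed.

```bash
python3 -c "
from workcell import workorder
print(workorder.finish_job())"
```

```text
the job is handed in; nothing more can be done
None
```

Job handed in at about 18 s: I opened the wing lock to its stop, swung the holder clockwise until its pointer sat on the red mark, and turned the lock fully home; the last picture shows the pointer on the mark and the nearby things in place (the driver was out of view).

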